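Try the matching wheel hub on the glass grinder's keyed test spindle

ROBOT

A 7-joint arm with a two-finger parallel gripper is mounted at the origin on the work surface. World frame = base frame: x ahead of the robot, y to its left, z up, the work surface at z = 0. Lengths are in m, angles in rad, forces in N, time in s.
With the tool pointing down it reaches from about 0.425 to 0.875 m from the base axis. Payload 8.4 kg.
Tool frame: the origin (TCP) lies midway between the tips of the shut fingers; the grasp point (between the pads) lies 19 mm behind it (pinch_z is the distance from the TCP to the grasp point, in m); z points along the fingers, y is the line along which they close (so a half turn about z gives the same grasp; the last joint's range is limited). The gripper opens to 87 mm and grips with 3 to 60 N. Pads are 19 mm wide; open, the fingers measure 117 mm over their backs; the gripper's body (75 mm by 190 mm) begins 51 mm behind the grasp point.
Start: joints at [-1.308, 0.333, 0.04, 1.465, -0.013, 1.343, -0.059], TCP at [0.23, 0.608, 0.223] pointing down, gripper open.
Joint ranges: [-2.58, 2.58], [-0.38, 2.09], [-1.3, 1.39], [0.25, 2.4], [-1.5, 4.64], [0.08, 2.09], [-2.65, 2.65]. Speed limits (rad/s): [2.22, 2.22, 2.79, 2.79, 3.14, 3.14, 3.14].

INTERFACE

Orientations are given as a unit quaternion [x, y, z, w].
In Python, from rig import * gives the robot as it stands.
- The arm moves only by the tool jog_arm, never from a script. Its argument "deltas" is text: rows parted by semicolons, each of 7 numbers parted by spaces: the opening, from 0 (shut) to 1 (fully open), then the shift along the tool's x, y, z in mm, then the turn, a rotation vector about the tool's x, y, z in rad. In form: jaw x y z rx ry rz; .... A call has 1 to 20 rows; each row shifts and turns the commanded pose from where the row before left it, along the tool's axes as they then stand; what a row does not reach is not made up. A row lasts 1/12 s, in which the tool goes at most 41.7 mm and 7.16 degrees, less where a joint would pass 70% of its speed; a pose out of reach is approached as far as the arm can. A call is refused whole if a number of a shift passes 41.7 or a number of a turn 0.125, either way. A call with a gripper value outside its range is refused whole. The fingers move at their own pace and stop on an object; the grip force is fixed at half the most. Time passes only in rows, so rows that do not move let the fingers close. It gives the time, the measured TCP pose, the force, the opening and the grip force at its end, in the units of the state.
- sense(): the state, without advancing time (a new reading comes with each control period).
- get_image(name): name is "side" or "top" or "wrist"; returns a dict with "color" (400x640x3 uint8, red, green, blue), "camera_matrix" (3x3 intrinsics, pixels), "position" and "rotation" of the camera in the world. Camera axes: x right, y down, z forward; pixel columns grow to the right and rows downward; lengths in m; the calibration is good to about 2 mm. A picture is of the moment at which its call begins. There is no depth.
- finish_job(): hands the job in; it is judged then, once.
The state is a dict: "clock": time; "joint_pos": joint angles; "qvel": joint speeds; "joint_efforts": joint torques, N m; "position": TCP position; "tcp_rot": TCP orientation; "ft_force": force on the tool from outside, world axes, zero at the start; "ft_torque": the same for the moment, N m; "finger_gap": finger opening in m; "finger_force": force on a finger pad.
Only numpy, scipy, OpenCV 4.12 (cv2) and the standard library are available. Lean on these libraries where they do the work, as an engineer would, in place of code of your own. Each camera call takes 0.05 s, during which the arm holds its last target. There are 200 camera calls.

TASK

Find the one wheel hub whose keyways line up with both keys of the upright test spindle, and lower it, flange down, over the shaft until it sits fully home on the spindle's round shoulder. Keep hold of it until it is down, do not drop it on, then let go and back away. Leave the other two hubs where they stand.

Things in the scene. Friction and masses are not known exactly. Their poses are not given: they have to be found in the camera images.
- spindle: Fixed: green base 110 x 110 mm, 24 mm high; steel shoulder 60 mm dia, top 30 mm above table; from it a vertical shaft 20 mm dia rises 55 mm (top 13 mm tapered). Two brass keys on opposite sides of the shaft, 8 mm wide, reaching 17 mm out from the axis, from the shoulder to 38 mm above it. Origin: on the shaft axis at table level; z up; keys on +x and -x sides.
- hub_opposite: Upright aluminium hub, flange down: round boss 52 mm dia, 45 mm high overall; dark flange 76 mm dia, 10 mm thick, at the bottom; blackened through bore 26 mm dia. About 0.3 kg. Grip the boss above the flange. Origin: centre of underside, z up. Two opposite keyways (+x, -x), 14 mm wide, 20 mm out from the axis, full height: it fits, either way round, with 3 mm and 10 degrees play. Home: origin 30 mm above table.
- hub_right_angle: Upright aluminium hub, flange down: round boss 52 mm dia, 45 mm high overall; dark flange 76 mm dia, 10 mm thick, at the bottom; blackened through bore 26 mm dia. About 0.3 kg. Grip the boss above the flange. Origin: centre of underside, z up. Two keyways a quarter turn apart (+x, +y), 14 mm wide, 20 mm out from the axis, full height: it does not fit.
- hub_single: Upright aluminium hub, flange down: round boss 52 mm dia, 45 mm high overall; dark flange 76 mm dia, 10 mm thick, at the bottom; blackened through bore 26 mm dia. About 0.3 kg. Grip the boss above the flange. Origin: centre of underside, z up. One keyway (+x), 14 mm wide, 20 mm out from the axis, full height: it does not fit.
Things that resemble listed ones, but are neither listed nor needed, are in the scene too. Of the things like the spindle, leave any that is blue, orange or purple; of the rest the smaller one is meant.

How it is judged:
On the way:
1. the matching hub, still held by the fingers, has been lowered over the shaft and keys to within 15 mm of the shoulder (horizontal distance between hub_opposite and spindle below 0.01 m and z of hub_opposite in the frame of spindle below 0.045 m and angle between the x axis of hub_opposite and the x axis of spindle, either way round below 0.3 rad and contact force between the fingers and hub_opposite above 0.5 N), for 0.1 s.
At the end, for the whole second after the job is handed in: The hub with opposite keyways sits upright (within 0.1 rad), flange down, on the spindle with its underside within 4 mm of the shoulder, centred within 10 mm and its keyways over the keys (within 0.3 rad), at rest; the other two hubs are within 30 mm of where they started (horizontal distance between hub_opposite and spindle below 0.01 m and z of hub_opposite in the frame of spindle between 0.026 and 0.034 m and angle between the x axis of hub_opposite and the x axis of spindle, either way round below 0.3 rad and angle between hub_opposite's own z axis and vertical below 0.1 rad and linear speed of hub_opposite below 0.02 m/s and distance of each of hub_right_angle, hub_single from where it was at the start of the episode below 0.03 m); the robot touches nothing.
It fails at once if one of the other two hubs is moved more than 30 mm or tipped over (distance of any of hub_right_angle, hub_single from where it was at the start of the episode above 0.03 m or angle between any of hub_right_angle, hub_single's own z axis and vertical above 0.4 rad).
It also fails if it takes over 38 s, if anything falls off the work surface, if the arm or the gripper's body presses on something with over 40 N, if the wrist force passes 120 N, or if a joint passes its speed limit or range.

## Working session

There is one attempt and no reset: what is moved stays moved. The work goes in short steps, Python scripts to look and compute and a tool call to move; the robot and the scene stay as the last step left them, time stands still between calls to the robot, and variables do not carry over. Pictures are saved under pics/ and viewed, at most 10 in all, crops included, and the job is handed in when it is done.

Besides the shell and the picture viewer there is one more tool, called after "Emit:" as name(argument=value, ...) on one line, values as JSON. jog_arm: Moves the arm, as the interface text tells. Its arguments: {"type":"object","properties":{"deltas":{"type":"string"}},"required":["deltas"]}

```bash
mkdir -p pics
cat > h.py <<'E'
from rig import *
import numpy as np, cv2
def save(n,f):
    d=get_image(n); cv2.imwrite(f'pics/{f}.png',d['color'][:,:,::-1]); np.savez(f'pics/{f}.npz',K=d['camera_matrix'],p=d['position'],R=d['rotation'],c=d['color']); return d
def load(f): return np.load(f'pics/{f}.npz')
def ray(d,u,v):
    r=np.array(d['R'])@np.linalg.solve(d['K'],[u,v,1]); return np.array(d['p']),r/np.linalg.norm(r)
def onz(d,u,v,z):
    p,r=ray(d,u,v); return p+r*(z-p[2])/r[2]
def tri(d1,a,d2,b):
    p,r=ray(d1,*a);q,s=ray(d2,*b)
    t=np.linalg.lstsq(np.c_[r,-s],q-p,rcond=None)[0]
    A=p+r*t[0];B=q+s*t[1]; return (A+B)/2,np.linalg.norm(A-B)
E
python3 - <<'E'
from h import *
for n in('top','side'):
    d=save(n,n+'1'); print(n,d['position'],np.array(d['rotation']).round(3).tolist(),d['camera_matrix'][0])
s=sense();print(s['clock'],s['position'],s['tcp_rot'],s['finger_gap'])
E
```

```text
top [0.33746503 0.14629335 1.29883903] [0.713, -0.7, 0.018, -0.025] [457.75255198   0.         318.87619923]
side [0.36545447 1.19651513 0.7983542 ] [-0.01, 0.891, -0.453, 0.018] [482.99184811   0.         321.49189085]
0.1 [0.22994658 0.60751712 0.22174521] [ 1.79909232e-01  9.83682939e-01 -7.34806502e-04 -6.60038018e-05] 0.0866261677936508
```

View pics/top1.png

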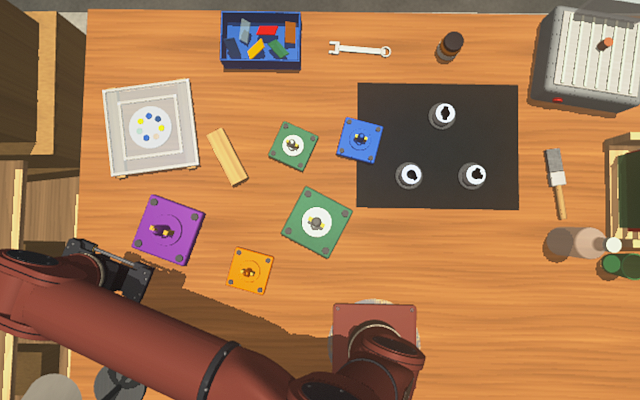

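View pics/side1.png

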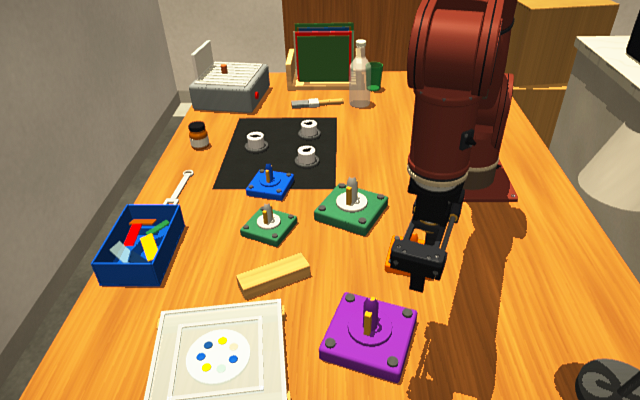

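The top view shows hubs at about (443,114), (409,175) and (473,176). The small green spindle is at (293,146) and the larger green decoy at (316,222). Next I'll zoom in and measure from both views.

Run:
```python
from h import *
t=load('top1');s=load('side1')
def blobs(d,lo,sat,x0,x1,y0,y1):
    hsv=cv2.cvtColor(d['c'],cv2.COLOR_RGB2HSV); m=((hsv[...,2]>lo)&(hsv[...,1]<sat)).astype(np.uint8)
    k=np.zeros_like(m);k[y0:y1,x0:x1]=m[y0:y1,x0:x1]
    cs,_=cv2.findContours(k,cv2.RETR_EXTERNAL,cv2.CHAIN_APPROX_NONE)
    return [ (np.round(cv2.minEnclosingCircle(c)[0],1),round(cv2.minEnclosingCircle(c)[1],1),cv2.boundingRect(c)) for c in cs if cv2.contourArea(c)>40]
for b in blobs(t,140,60,260,510,90,250): print('top',b, 'z.045',onz(t,*b[0],.045).round(3),'z.03',onz(t,*b[0],.03).round(3))
for b in blobs(s,140,60,220,400,110,250): print('side',b,'z.045',onz(s,*b[0],.045).round(3),'z.03',onz(s,*b[0],.03).round(3))
a=cv2.resize(t['c'][90:200,380:510],None,fx=4,fy=4,interpolation=cv2.INTER_CUBIC)
b=cv2.resize(t['c'][115:180,260:330],None,fx=4,fy=4,interpolation=cv2.INTER_CUBIC)
o=np.zeros((440,800,3),np.uint8);o[:440,:520]=a;o[:260,520:]=b
cv2.imwrite('pics/z.png',o[:,:,::-1])
```

```text
Traceback (most recent call last):
  File "h.py", line 9, in onz
    p,r=ray(d,u,v); return p+r*(z-p[2])/r[2]
        ~~~^^^^^^^
  File "h.py", line 7, in ray
    r=np.array(d['R'])@np.linalg.solve(d['K'],[u,v,1]); return np.array(d['p']),r/np.linalg.norm(r)
      ~~~~~~~~~~~~~~~~^~~~~~~~~~~~~~~~~~~~~~~~~~~~~~~~
ValueError: matmul: Input operand 1 has a mismatch in its core dimension 0, with gufunc signature (n?,k),(k,m?)->(n?,m?) (size 3 is different from 4)
```

```bash
sed -i "s/r=np.array(d\['R'\])@np.linalg/r=Rot.from_quat(d['R']).as_matrix()@np.linalg/; 2a from scipy.spatial.transform import Rotation as Rot" h.py
python3 - <<'E'
from h import *
t=load('top1');s=load('side1')
def blobs(d,lo,sat,x0,x1,y0,y1):
    hsv=cv2.cvtColor(d['c'],cv2.COLOR_RGB2HSV); m=((hsv[...,2]>lo)&(hsv[...,1]<sat)).astype(np.uint8)
    k=np.zeros_like(m);k[y0:y1,x0:x1]=m[y0:y1,x0:x1]
    cs,_=cv2.findContours(k,cv2.RETR_EXTERNAL,cv2.CHAIN_APPROX_NONE)
    return [ (np.round(cv2.minEnclosingCircle(c)[0],1),round(cv2.minEnclosingCircle(c)[1],1),cv2.boundingRect(c)) for c in cs if cv2.contourArea(c)>40]
for b in blobs(t,140,60,260,510,90,250): print('top',b, 'z.045',onz(t,*b[0],.045).round(3),'z.03',onz(t,*b[0],.03).round(3))
for b in blobs(s,140,60,220,400,110,250): print('side',b,'z.045',onz(s,*b[0],.045).round(3),'z.03',onz(s,*b[0],.03).round(3))
a=cv2.resize(t['c'][90:200,380:510],None,fx=4,fy=4,interpolation=cv2.INTER_CUBIC)
b=cv2.resize(t['c'][115:180,260:330],None,fx=4,fy=4,interpolation=cv2.INTER_CUBIC)
o=np.zeros((440,800,3),np.uint8);o[:440,:520]=a;o[:260,520:]=b
cv2.imwrite('pics/z.png',o[:,:,::-1])
E
```

```text
top (array([316.3, 221.9]), 15.4, (302, 207, 30, 31)) z.045 [0.342 0.164 0.045] z.03 [0.342 0.165 0.03 ]
top (array([475.5, 174.1]), 10.2, (466, 165, 20, 20)) z.045 [ 0.481 -0.27   0.045] z.03 [ 0.482 -0.275  0.03 ]
top (array([411. , 173.8]), 10.1, (401, 164, 21, 20)) z.045 [ 0.478 -0.093  0.045] z.03 [ 0.48  -0.096  0.03 ]
top (array([292.7, 145.1]), 11.1, (282, 134, 22, 23)) z.045 [0.552 0.233 0.045] z.03 [0.555 0.235 0.03 ]
top (array([445. , 112.7]), 10.0, (435, 103, 20, 20)) z.045 [ 0.65  -0.186  0.045] z.03 [ 0.654 -0.19   0.03 ]
side (array([268. , 220.5]), 11.5, (257, 214, 23, 15)) z.045 [0.55  0.256 0.045] z.03 [0.554 0.237 0.03 ]
side (array([351., 201.]), 15.1, (336, 192, 31, 19)) z.045 [0.341 0.173 0.045] z.03 [0.341 0.152 0.03 ]
side (array([306. , 150.5]), 8.4, (298, 145, 17, 11)) z.045 [ 0.476 -0.089  0.045] z.03 [ 0.478 -0.115  0.03 ]
side (array([255.3, 139.2]), 9.3, (247, 131, 17, 16)) z.045 [ 0.643 -0.162  0.045] z.03 [ 0.649 -0.189  0.03 ]
side (array([308.5, 123.5]), 7.6, (301, 120, 16, 9)) z.045 [ 0.478 -0.269  0.045] z.03 [ 0.48  -0.298  0.03 ]
```

View pics/z.png

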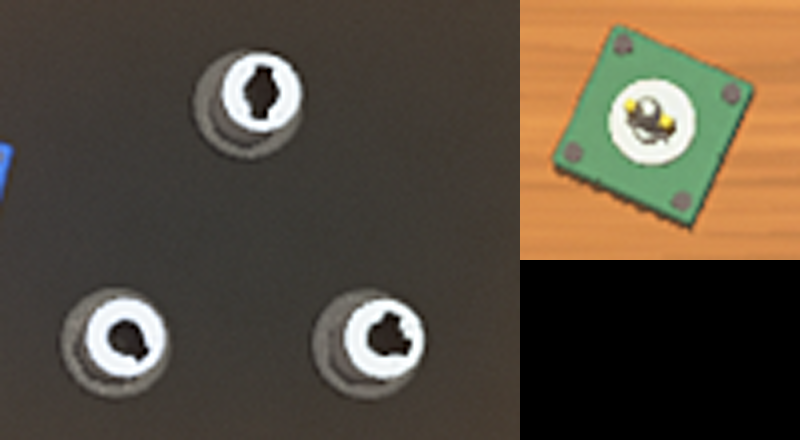

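The matching hub is the far one at top-view pixel (445,113), with two opposite slots. It stands at about (0.65, -0.186). The spindle is at about (0.555, 0.235), with its keys at about 65° yaw. I'll plan an arc to a point above the hub.

```bash
cat >> h.py <<'E'
def arc(target,n,rz):
    s=sense();R=Rot.from_quat(s['tcp_rot']);M=np.zeros((3,3));Q=R
    for k in range(n):
        M+=Q.as_matrix(); Q=Q*Rot.from_rotvec([0,0,rz])
    d=np.linalg.solve(M,np.array(target)-s['position']); print('row mm',(d*1000).round(2),'rz',rz, 'final x axis',Q.as_matrix()[:,0].round(3)); return d
E
python3 -c "
from h import *
arc([.645,-.183,.24],26,.057)"
```

```text
row mm [-37.69  -0.49  -0.67] rz 0.057 final x axis [ 0.27   0.963 -0.001]
```

Emit:
jog_arm(deltas="1 -37.7 -0.5 -0.7 0 0 0.057;1 -37.7 -0.5 -0.7 0 0 0.057;1 -37.7 -0.5 -0.7 0 0 0.057;1 -37.7 -0.5 -0.7 0 0 0.057;1 -37.7 -0.5 -0.7 0 0 0.057;1 -37.7 -0.5 -0.7 0 0 0.057;1 -37.7 -0.5 -0.7 0 0 0.057;1 -37.7 -0.5 -0.7 0 0 0.057;1 -37.7 -0.5 -0.7 0 0 0.057;1 -37.7 -0.5 -0.7 0 0 0.057;1 -37.7 -0.5 -0.7 0 0 0.057;1 -37.7 -0.5 -0.7 0 0 0.057;1 -37.7 -0.5 -0.7 0 0 0.057")

```text
clock: 1.18
position: [0.5919, 0.2914, 0.2311]
tcp_rot: [0.525, 0.851, -0.0, -0.0]
ft_force: [0.6, 0.1, -0.2]
finger_gap: 0.087
finger_force: 0.0
```

Run:
```python
from h import *
save('wrist','w0');print(sense()['joint_pos'],sense()['position'])
arc([.645,-.183,.24],13,.057)
```

```text
[-0.79132251  0.35987551  0.37260114  1.44057961 -0.1257569   1.36552351
  0.03620055] [0.59650318 0.28153299 0.23173632]
row mm [-36.76  -0.18  -0.45] rz 0.057 final x axis [ 0.286  0.958 -0.004]
```

View pics/w0.png

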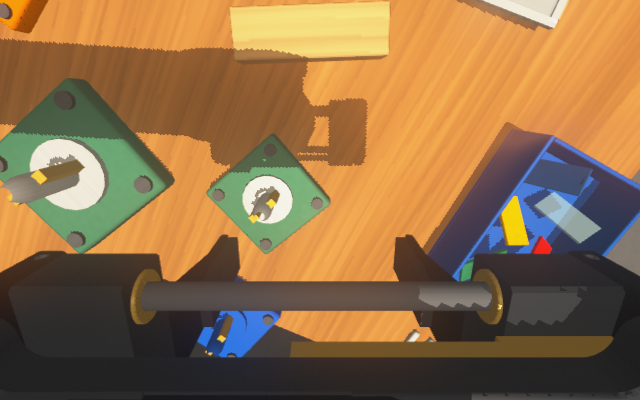

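The wrist view shows the small green spindle, with its white shoulder at about (267,200) and its brass keys beside the shaft. I'll carry on to the hub and measure the spindle from this picture.

Emit:
jog_arm(deltas="1 -36.8 -0.2 -0.5 0 0 0.057;1 -36.8 -0.2 -0.5 0 0 0.057;1 -36.8 -0.2 -0.5 0 0 0.057;1 -36.8 -0.2 -0.5 0 0 0.057;1 -36.8 -0.2 -0.5 0 0 0.057;1 -36.8 -0.2 -0.5 0 0 0.057;1 -36.8 -0.2 -0.5 0 0 0.057;1 -36.8 -0.2 -0.5 0 0 0.057;1 -36.8 -0.2 -0.5 0 0 0.057;1 -36.8 -0.2 -0.5 0 0 0.057;1 -36.8 -0.2 -0.5 0 0 0.057;1 -36.8 -0.2 -0.5 0 0 0.057;1 -36.8 -0.2 -0.5 0 0 0.057;1 0 0 0 0 0 0;1 0 0 0 0 0 0")

```text
clock: 2.48
position: [0.6462, -0.1744, 0.2381]
tcp_rot: [0.798, 0.602, -0.001, 0.0]
ft_force: [0.6, 1.2, -0.6]
finger_gap: 0.0871
finger_force: 0.0
```

Run:
```python
from h import *
save('wrist','w1');print(sense()['joint_pos'],sense()['position'],sense()['tcp_rot'])
t=load('top1');w=load('w0')
def green(d,box):
    x0,x1,y0,y1=box;hsv=cv2.cvtColor(d['c'],cv2.COLOR_RGB2HSV)[y0:y1,x0:x1]
    m=cv2.inRange(hsv,(55,60,30),(95,255,255));cs,_=cv2.findContours(m,0,cv2.CHAIN_APPROX_NONE)
    c=max(cs,key=cv2.contourArea);r=cv2.boxPoints(cv2.minAreaRect(c))+[x0,y0]
    y=cv2.inRange(hsv,(18,120,120),(34,255,255));n,l,st,ce=cv2.connectedComponentsWithStats(y)
    # white ring
    wh=cv2.inRange(hsv,(0,0,140),(180,60,255));cw=max(cv2.findContours(wh,0,cv2.CHAIN_APPROX_NONE)[0],key=cv2.contourArea)
    e=cv2.fitEllipse(cv2.convexHull(cw))
    return r,[(ce[i]+[x0,y0]).round(1) for i in range(1,n) if st[i,4]>5],[st[i,4] for i in range(1,n) if st[i,4]>5],np.array(e[0])+[x0,y0],e[1]
cen={}
for nm,d,b in(('top',t,(262,325,115,180)),('w0',w,(200,335,130,260))):
    r,k,a,e,ax=green(d,b);print(nm,'ring',e,ax,'z.03',onz(d,*e,.03).round(4)); cen[nm]=e
    q=np.array([onz(d,*p,.024)[:2] for p in r]);s=np.diff(np.r_[q,q[:1]],axis=0)
    print(' base centre',q.mean(0).round(4),'sides',np.linalg.norm(s,axis=1).round(3),'ang mod90',(np.degrees(np.arctan2(s[:,1],s[:,0]))%90).round(1))
    print(' keys',k,a,[onz(d,*p,.068).round(4).tolist() for p in k])
print(tri(t,cen['top'],w,cen['w0']))
```

```text
[-0.27585996  0.41741344  0.65246752  1.41438244 -0.2527796   1.39467274
  0.10510799] [ 0.64707073 -0.17162885  0.23784043] [ 7.97090095e-01  6.03860327e-01 -1.22197004e-04 -2.67389006e-04]
top ring [292.71056938 145.12482262] (21.767770767211914, 21.894804000854492) z.03 [0.555  0.2345 0.03  ]
 base centre [0.5539 0.2339] sides [0.107 0.108 0.107 0.107] ang mod90 [67.2 66.4 66.9 66.6]
 keys [array([287.2, 141.2]), array([295.9, 145.1])] [np.int32(6), np.int32(8)] [[0.559, 0.2471, 0.068], [0.5487, 0.2232, 0.068]]
w0 ring [267.12096405 199.246315  ] (47.569602966308594, 50.944889068603516) z.03 [0.5553 0.2368 0.03  ]
 base centre [0.5544 0.2359] sides [0.106 0.101 0.113 0.107] ang mod90 [65.8 66.1 68.7 62.3]
 keys [array([272.5, 199. ]), array([253.9, 217.2]), array([247.5, 236.5])] [np.int32(132), np.int32(70), np.int32(12)] [[0.5603, 0.2531, 0.068], [0.5509, 0.2252, 0.068], [0.5536, 0.2011, 0.068]]
(array([0.55552182, 0.23495924, 0.02512522]), np.float64(0.0006116283232461494))
```

View pics/w1.png

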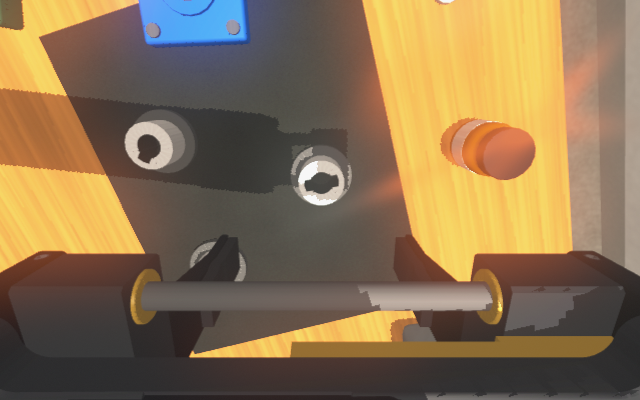

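The wrist view shows the matching hub with its top face at about (321,181) and its two slots nearly horizontal in the image. Now I'll measure its centre, height and slot angle.

Run:
```python
from h import *
t=load('top1');w=load('w1')
res={}
for nm,d,(cx,cy),h in(('w1',w,(321,181),32),('top',t,(445,113),9)):
    g=cv2.cvtColor(d['c'],cv2.COLOR_RGB2GRAY);x0,y0=cx-h,cy-h;c=g[y0:y0+2*h,x0:x0+2*h]
    m=(c<55).astype(np.uint8)if nm=='w1' else (c<110).astype(np.uint8)
    n,l,st,ce=cv2.connectedComponentsWithStats(m)
    if nm=='top':i=l[h,h]
    else:
        i=l[h+2,h]
    M=(l==i).astype(np.uint8); print(nm,'area',M.sum(),st[i])
    cs=max(cv2.findContours(M,0,cv2.CHAIN_APPROX_NONE)[0],key=cv2.contourArea)
    pts=np.argwhere(M)[:,::-1]+[x0,y0]
    W=np.array([onz(d,*p,.045)[:2] for p in pts]);mu=W.mean(0);ev,V=np.linalg.eigh(np.cov((W-mu).T));v=V[:,1]
    pr=(W-mu)@V
    print(' bore centre',mu.round(4),'yaw',np.degrees(np.arctan2(v[1],v[0]))%180,'sd',np.sqrt(ev),'extent',np.ptp(pr,axis=0))
    res[nm]=pts.mean(0)
    br=(c>120).astype(np.uint8);b=max(cv2.findContours(br,0,cv2.CHAIN_APPROX_NONE)[0],key=cv2.contourArea)
    e=cv2.minEnclosingCircle(b);print(' face',np.array(e[0])+[x0,y0],e[1],onz(d,e[0][0]+x0,e[0][1]+y0,.045).round(4))
print(tri(t,res['top'],w,res['w1']))
x0,y0=w['c'][140:220,280:365],0
cv2.imwrite('pics/hub.png',cv2.resize(w['c'][135:225,275:365],None,fx=6,fy=6,interpolation=2)[:,:,::-1])
```

```text
w1 area 4096 [   0    0   64   64 4096]
 bore centre [ 0.65   -0.1827] yaw 78.1486059424761 sd [0.02109179 0.02172816] extent [0.07675526 0.07905622]
 face [320.33525467 182.46540451] 27.708921432495117 [ 0.6493 -0.1845  0.045 ]
top area 78 [ 5  2  9 14 78]
 bore centre [ 0.65  -0.186] yaw 175.47734639354758 sd [0.00550118 0.00918348] extent [0.02244413 0.03659889]
 face [444.72784805 112.63924026] 9.884324073791504 [ 0.65   -0.1855  0.045 ]
(array([ 0.65001186, -0.18421174,  0.04486461]), np.float64(0.0035413908548306986))
```

View pics/hub.png

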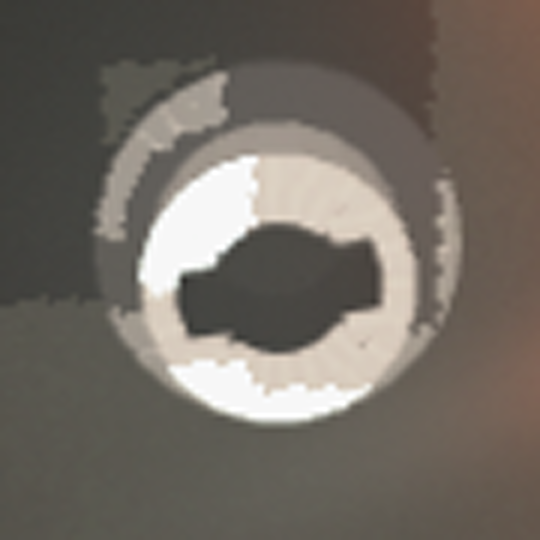

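The enlarged hub shows the face centre at about (321.8,182.9), with slot ends at about (305.8,185.5) and (338,180.3).

Run:
```python
from h import *
t=load('top1');w=load('w1')
a=onz(w,305.8,185.5,.045);b=onz(w,338,180.3,.045);v=b-a
print(a,b,np.linalg.norm(v),'yaw',np.degrees(np.arctan2(v[1],v[0]))%180, onz(w,321.8,182.9,.045))
print(tri(t,(444.8,112.6),w,(321.8,182.9)))
s=sense();R=Rot.from_quat(s['tcp_rot']).as_matrix();print('tool yaw x',np.degrees(np.arctan2(R[1,0],R[0,0])),s['position'])
print((R.T@(np.array([.6495,-.1852,.016])-s['position'])*1000).round(1))
```

```text
[ 0.63234143 -0.18341349  0.045     ] [ 0.6694132  -0.18761395  0.045     ] 0.03730898220933054 yaw 173.53559684245224 [ 0.65081323 -0.18548752  0.045     ]
(array([ 0.65069254, -0.18616788,  0.04285838]), np.float64(0.0002595924034373268))
tool yaw x 74.29375441179349 [ 0.64707073 -0.17162885  0.23784043]
[-12.4   6.1 221.8]
```

Emit:
jog_arm(deltas="1 -6.4 3.5 30 0 0 0;1 -6.4 3.5 35 0 0 0;1 0 0 35 0 0 0;1 0 0 30 0 0 0;1 0 0 15 0 0 0;1 0 0 0 0 0 0;1 0 0 0 0 0 0")

```text
clock: 3.12
position: [0.6508, -0.1834, 0.0925]
tcp_rot: [0.796, 0.605, -0.0, -0.001]
ft_force: [0.4, -0.2, 0.7]
finger_gap: 0.0871
finger_force: 0.0
```

Run:
```python
from h import *
s=sense();R=Rot.from_quat(s['tcp_rot']).as_matrix();print(s['position'],s['qvel'].__abs__().max() if hasattr(s['qvel'],'shape') else s['qvel'],s['tcp_rot'])
print((R.T@(np.array([.6503,-.1858,.017])-s['position'])*1000).round(1))
```

```text
[ 0.65079731 -0.18340344  0.09254594] 0.03714646749459164 [ 7.95964338e-01  6.05342822e-01 -4.53688410e-04 -7.96712388e-04]
[-2.5  0.3 75.5]
```

Emit:
jog_arm(deltas="1 -1.5 0.3 20 0 0 0;1 -1 0 20 0 0 0;1 0 0 20 0 0 0;1 0 0 10 0 0 0;1 0 0 5 0 0 0;1 0 0 0 0 0 0;1 0 0 0 0 0 0")

```text
clock: 3.7
position: [0.6512, -0.1879, 0.0196]
tcp_rot: [0.797, 0.604, 0.001, 0.001]
ft_force: [0.2, 0.1, 0.1]
finger_gap: 0.0868
finger_force: 0.0
```

Emit:
jog_arm(deltas="0 0 0 0 0 0 0;0 0 0 0 0 0 0;0 0 0 0 0 0 0;0 0 0 0 0 0 0;0 0 0 0 0 0 0;0 0 0 0 0 0 0;0 0 0 0 0 0 0;0 0 0 0 0 0 0")

```text
clock: 4.37
position: [0.65, -0.1878, 0.0182]
tcp_rot: [0.797, 0.604, -0.0, -0.0]
ft_force: [-1.5, 1.0, 3.6]
finger_gap: 0.0516
finger_force: 30.0
```

Emit:
jog_arm(deltas="0 0 0 -10 0 0 0;0 0 0 -25 0 0 0;0 0 0 -30 0 0 0;0 0 0 -30 0 0 0;0 0 0 -30 0 0 0;0 0 0 -15 0 0 0;0 0 0 0 0 0 0")

```text
clock: 4.95
position: [0.6522, -0.1889, 0.1629]
tcp_rot: [0.797, 0.604, 0.002, 0.002]
ft_force: [0.3, 0.2, -3.7]
finger_gap: 0.0513
finger_force: 30.0
```

Run:
```python
from h import *
arc([.555,.2353,.160],20,-.0634); print(sense()['joint_pos'])
save('wrist','w2')
```

```text
row mm [23.16  2.41  0.08] rz -0.0634 final x axis [-0.839  0.545 -0.006]
[-0.24096923  0.47760678  0.63605217  1.49455962 -0.29198752  1.25862339
  0.15632206]
```

View pics/w2.png

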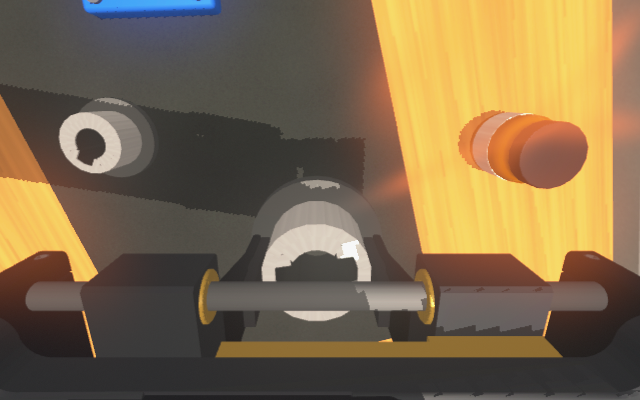

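The hub is held, with its top face at about (316,270).

Run:
```python
from h import *
w=load('w2');s=sense();R=Rot.from_quat(s['tcp_rot']).as_matrix();z=s['position'][2]+.0268
c=w['c'];g=cv2.cvtColor(c,cv2.COLOR_RGB2GRAY)
for p in((316.5,268),(262,270),(371,270),(316.5,321)): print(p,(R.T@(onz(w,*p,z)-s['position'])*1000).round(1))
# slot left/right edges
a,b=[R.T@(onz(w,*p,z)-s['position'])*1000 for p in((276,270),(316.5,268))];print(a,b,s['position'])
print(g[255:285,272:300:3])
```

```text
(316.5, 268) [  4.1   2.2 -26.8]
(262, 270) [  3.2 -24.2 -26.9]
(371, 270) [  2.9  28.7 -26.7]
(316.5, 321) [-26.4   2.2 -26.8]
[  3.12513262 -17.44668758 -26.85677619] [  4.1287009    2.19766716 -26.79130292] [ 0.65117789 -0.18825544  0.1599969 ]
[[206 205 208 192 205 210 211 207 205 135]
 [206 205 207 204 205 208 211 210 205  78]
 [205 204 207 204 204 206 210 211 194  67]
 [205 205 204 204 205 205 209 211 131  67]
 [206 206 205 205 205 206 207 211  76  67]
 [207 207 205 206 207 209 162 196  67  67]
 [206 207 208 209 210 211 154 132  66  66]
 [208 208 210 211 211 210 155  77  66  67]
 [210 209 210 210 211 210 185  65  67  66]
 [211 211 210 210 209 208 186  66  67  66]
 [210 210 208 208 206 205 132  66  66  66]
 [207 208 205 197 139 101  75  65  67  65]
 [207 193 133  96  74  64  65  65  66  65]
 [207 120  70  60  62  64  64  66  67  65]
 [206  90  60  61  62  63  64  65  66  65]
 [207  88  59  60  61  64  64  64  65  64]
 [207 102  60  61  62  63  64  64  65  64]
 [206 115  59  60  61  63  64  64  65  64]
 [207 118  59  59  61  63  63  64  64  64]
 [206 117  59  59  62  62  63  64  65  62]
 [209 133  58  60  61  62  63  63  64  63]
 [211 150  58  60  61  63  63  64  63  63]
 [210 151  58  59  61  62  63  63  64  63]
 [209 150  58  58  61  62  63  63  64  63]
 [206 149  58  58  61  62  62  63  64  62]
 [208 154  57  58  61  61  61  63  63  63]
 [126 109  69  70  71  71  71  72  72  73]
 [ 83  83  78  77  79  79  81  81  81  81]
 [ 83  83  83  84  84  85  84  85  86  86]
 [ 86  87  87  88  88  88  88  88  88  89]]
```

Emit:
jog_arm(deltas="0 23.2 2.4 0 0 0 -0.0634;0 23.2 2.4 0 0 0 -0.0634;0 23.2 2.4 0 0 0 -0.0634;0 23.2 2.4 0 0 0 -0.0634;0 23.2 2.4 0 0 0 -0.0634;0 23.2 2.4 0 0 0 -0.0634;0 23.2 2.4 0 0 0 -0.0634;0 23.2 2.4 0 0 0 -0.0634;0 23.2 2.4 0 0 0 -0.0634;0 23.2 2.4 0 0 0 -0.0634;0 23.2 2.4 0 0 0 -0.0634;0 23.2 2.4 0 0 0 -0.0634;0 23.2 2.4 0 0 0 -0.0634;0 23.2 2.4 0 0 0 -0.0634;0 23.2 2.4 0 0 0 -0.0634;0 23.2 2.4 0 0 0 -0.0634")

```text
clock: 6.33
position: [0.6135, 0.1698, 0.1582]
tcp_rot: [0.4, 0.917, -0.0, 0.0]
ft_force: [0.4, 0.3, -3.4]
finger_gap: 0.0518
finger_force: 30.0
```

Run:
```python
from h import *
s=sense();R=Rot.from_quat(s['tcp_rot']).as_matrix();y=np.degrees(np.arctan2(R[1,0],R[0,0]));print(y,'remaining rz/4',-np.radians(147-y)/4)
arc([.5545,.2352,.160],4,-np.radians(147-y)/4)
```

```text
132.8432729781122 remaining rz/4 -0.06177037445949838
row mm [21.96  2.35 -0.46] rz -0.06177037445949838 final x axis [-0.839  0.545 -0.   ]
```

Emit:
jog_arm(deltas="0 22 2.3 -0.3 0 0 -0.0618;0 22 2.3 -0.3 0 0 -0.0618;0 22 2.3 -0.3 0 0 -0.0618;0 22 2.3 -0.3 0 0 -0.0618;0 0 0 0 0 0 0;0 0 0 0 0 0 0;0 0 0 0 0 0 0;0 0 0 0 0 0 0")

```text
clock: 7.0
position: [0.5563, 0.2327, 0.1595]
tcp_rot: [0.287, 0.958, -0.0, 0.0]
ft_force: [0.5, -0.1, -3.8]
finger_gap: 0.0516
finger_force: 30.0
```

Run:
```python
from h import *
for n in('top','side'): save(n,n+'2')
s=sense();R=Rot.from_quat(s['tcp_rot']).as_matrix();print(s['position'],np.degrees(np.arctan2(R[1,0],R[0,0])),R[2].round(4),s['joint_pos'])
print((R.T@(np.array([.5545,.2352,.118])-s['position'])*1000).round(1))
c=load('side2')['c'][140:260,200:340];d=load('top2')['c'][90:200,240:345]
o=np.zeros((480,800,3),np.uint8);a=cv2.resize(c,None,fx=3,fy=3);b=cv2.resize(d,None,fx=3,fy=3);o[:a.shape[0],:a.shape[1]]=a;o[:b.shape[0],430:430+b.shape[1]]=b
cv2.imwrite('pics/over.png',o[:,:,::-1])
```

```text
[0.55641297 0.23270107 0.15935489] 146.55927102456312 [-4.e-04 -2.e-04 -1.e+00] [-0.69470753  0.28149342  0.27044437  1.67795082 -0.07944118  1.19293153
  0.5820814 ]
[ 3.   1.  41.4]
```

View pics/over.png

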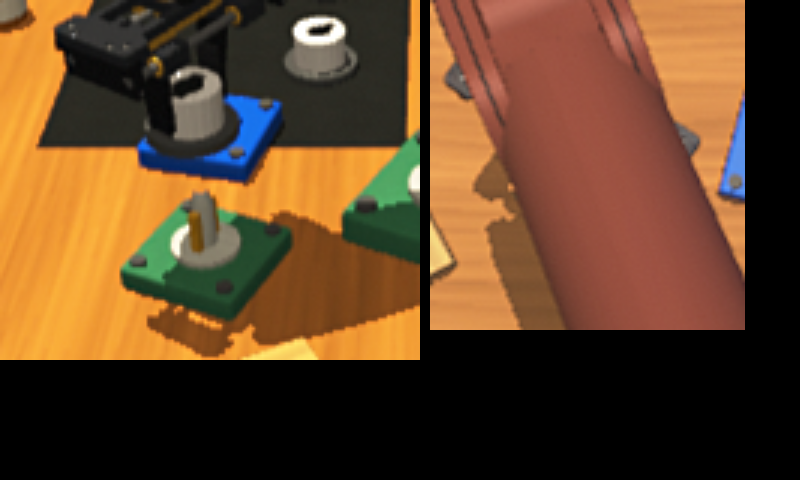

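The side view shows the hub above the green spindle, with the flange centre at about pixel (264.5,182.7). I'll check the alignment using side-view rays.

Run:
```python
from h import *
d=load('side2');g=cv2.cvtColor(d['c'],cv2.COLOR_RGB2GRAY)
for v in (172,176,178): print(v,g[v,245:290].tolist())
p,r=ray(d,264.5,182)
t=(.2327-p[1])/r[1];print('flange axis x at hub depth',p+r*t)
p,r=ray(d,268.3,205);t=(.2352-p[1])/r[1];print('shaft',p+r*t)
for v in(206,210,214): print(v,g[v,255:282].tolist())
```

```text
172 [8, 12, 23, 11, 10, 11, 8, 11, 10, 8, 7, 18, 73, 104, 74, 52, 103, 146, 160, 153, 160, 162, 159, 146, 143, 117, 107, 101, 97, 45, 50, 99, 98, 94, 96, 101, 82, 80, 67, 57, 47, 42, 46, 54, 54]
176 [41, 43, 43, 44, 11, 7, 11, 10, 9, 11, 7, 2, 31, 128, 128, 125, 124, 128, 122, 122, 124, 124, 118, 116, 117, 110, 107, 104, 98, 67, 41, 40, 52, 81, 103, 104, 103, 101, 102, 103, 103, 96, 80, 50, 63]
178 [42, 43, 42, 44, 32, 12, 9, 9, 12, 8, 8, 7, 17, 82, 128, 126, 125, 127, 123, 123, 123, 124, 118, 115, 120, 113, 106, 108, 98, 81, 46, 42, 43, 44, 70, 102, 105, 103, 103, 103, 103, 103, 104, 103, 106]
flange axis x at hub depth [0.55256893 0.2327     0.14600933]
shaft [0.54902147 0.2352     0.07830153]
206 [162, 157, 159, 162, 163, 163, 152, 144, 118, 102, 112, 119, 116, 110, 98, 83, 81, 162, 175, 178, 184, 187, 183, 175, 166, 166, 167]
210 [163, 160, 150, 139, 131, 117, 90, 54, 75, 107, 112, 109, 110, 108, 104, 93, 70, 103, 135, 136, 153, 171, 167, 154, 157, 168, 167]
214 [133, 131, 132, 129, 126, 127, 135, 152, 84, 79, 74, 71, 100, 110, 105, 94, 79, 72, 129, 131, 118, 97, 59, 52, 55, 57, 57]
```

The relative offset in the side view agrees with the planned correction to within about 0.5 mm, so I'll lower the hub.

Emit:
jog_arm(deltas="0 2.8 1 10 0 0 0;0 0 0 12 0 0 0;0 0 0 12 0 0 0;0 0 0 8 0 0 0;0 0 0 0 0 0 0;0 0 0 0 0 0 0;0 0 0 0 0 0 0")

```text
clock: 7.68
position: [0.5544, 0.236, 0.1175]
tcp_rot: [0.287, 0.958, 0.0, 0.0]
ft_force: [0.4, 0.3, -2.8]
finger_gap: 0.0516
finger_force: 30.0
```

Run:
```python
from h import *
s=sense();R=Rot.from_quat(s['tcp_rot']).as_matrix();print(s['position'],np.degrees(np.arctan2(R[1,0],R[0,0])))
print((R.T@(np.array([.5545,.2352,.105])-s['position'])*1000).round(1))
```

```text
[0.5544473  0.23598675 0.11752299] 146.63618512898498
[-0.5 -0.6 12.5]
```

Emit:
jog_arm(deltas="0 -0.4 -0.5 6 0 0 0;0 0 0 6 0 0 0;0 0 0 6 0 0 0;0 0 0 6 0 0 0;0 0 0 0 0 0 0;0 0 0 0 0 0 0")

```text
clock: 8.18
position: [0.5539, 0.2352, 0.0928]
tcp_rot: [0.287, 0.958, -0.0, -0.0]
ft_force: [-0.5, 0.3, -3.4]
finger_gap: 0.0519
finger_force: 30.0
```

Emit:
jog_arm(deltas="0 0 0 4 0 0 0;0 0 0 4 0 0 0;0 0 0 4 0 0 0;0 0 0 4 0 0 0;0 0 0 0 0 0 0")

```text
clock: 8.6
position: [0.5537, 0.2351, 0.0763]
tcp_rot: [0.287, 0.958, -0.001, -0.0]
ft_force: [-0.8, 0.1, -4.1]
finger_gap: 0.0518
finger_force: 30.0
```

There's no contact force with the underside already below the key tops. I'll continue down to the shoulder.

Emit:
jog_arm(deltas="0 0 0 5 0 0 0;0 0 0 5 0 0 0;0 0 0 5 0 0 0;0 0 0 5 0 0 0;0 0 0 3 0 0 0;0 0 0 2 0 0 0;0 0 0 1 0 0 0;0 0 0 0 0 0 0;0 0 0 0 0 0 0")

```text
clock: 9.35
position: [0.5544, 0.2354, 0.0515]
tcp_rot: [0.287, 0.958, 0.0, 0.0]
ft_force: [0.3, -0.6, -4.2]
finger_gap: 0.0516
finger_force: 30.0
```

Emit:
jog_arm(deltas="0 0 0 1 0 0 0;0 0 0 1 0 0 0;0 0 0 0 0 0 0;0 0 0 0 0 0 0")

```text
clock: 9.68
position: [0.5542, 0.2354, 0.0494]
tcp_rot: [0.287, 0.958, 0.0, -0.0]
ft_force: [0.2, -1.2, -3.7]
finger_gap: 0.0511
finger_force: 30.0
```

Emit:
jog_arm(deltas="0 0 0 1 0 0 0;0 0 0 0 0 0 0;0 0 0 0 0 0 0")

```text
clock: 9.93
position: [0.5542, 0.2353, 0.0483]
tcp_rot: [0.287, 0.958, -0.0, -0.0]
ft_force: [-0.5, -0.1, -3.3]
finger_gap: 0.0515
finger_force: 30.0
```

Emit:
jog_arm(deltas="0 0 0 0.5 0 0 0;0 0 0 0.5 0 0 0;0 0 0 0 0 0 0;0 0 0 0 0 0 0")

```text
clock: 10.27
position: [0.5543, 0.2354, 0.0481]
tcp_rot: [0.287, 0.958, 0.0, 0.0]
ft_force: [-4.2, -1.6, 6.9]
finger_gap: 0.0513
finger_force: 30.0
```

It touched down at TCP z 0.048, which is the grasp height plus 30 mm, as expected. I'll release and back away.

Emit:
jog_arm(deltas="1 0 0 0 0 0 0;1 0 0 0 0 0 0;1 0 0 0 0 0 0;1 0 0 0 0 0 0;1 0 0 0 0 0 0;1 0 0 0 0 0 0;1 0 0 -10 0 0 0;1 0 0 -25 0 0 0;1 0 0 -35 0 0 0;1 0 0 -35 0 0 0;1 0 0 -35 0 0 0;1 0 0 -20 0 0 0;1 0 0 0 0 0 0;1 0 0 0 0 0 0")

```text
clock: 11.43
position: [0.555, 0.2356, 0.2094]
tcp_rot: [0.287, 0.958, 0.001, 0.001]
ft_force: [-0.3, -0.0, -0.6]
finger_gap: 0.0869
finger_force: 0.0
```

Run:
```python
from h import *
a=save('wrist','w3')['color'][60:320,150:470];b=save('side','side3')['color'][180:260,220:320]
o=np.zeros((400,720,3),np.uint8);o[:260,:320]=a;o[:320,320:]=cv2.resize(b,None,fx=4,fy=4)
cv2.imwrite('pics/end.png',o[:,:,::-1])
```

```text
(no output)
```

View pics/end.png

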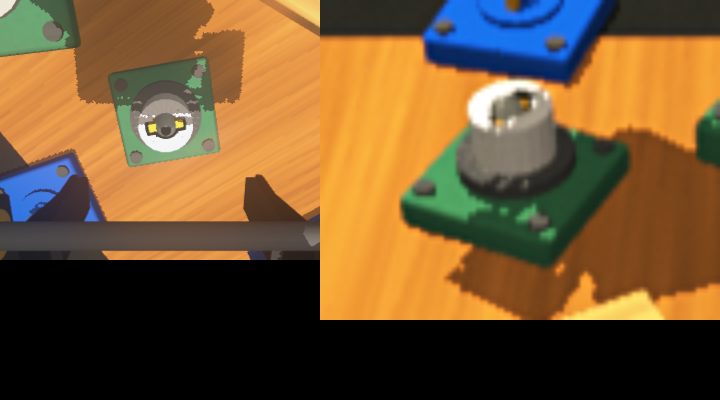

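The hub sits flat on the spindle with both brass keys inside its slots (crop about (165,127)), and the gripper is clear of it.

```bash
python3 -c "
from rig import *
print(finish_job())"
```

```text
the job is handed in; nothing more can be done
None
```

The hub with opposite keyways sits home on the small green spindle with both keys in its slots; the arm let go and backed clear, the other two hubs weren't touched, and I handed the job in at about 11.5 s (no verdict was returned).

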